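Seat and clamp a valve stem in its fixture

TASK

One of the two bench clamps has a brass valve stem lying part-way out of its groove: push the stem in along the groove with the fingertips until its flange sits against the end of the groove block, and then, with fingertip strokes against the wings, turn that clamp's wing screw clockwise (seen from above) until it is fully home at its stop. Only push: do not grip or lift anything, and do not ram the stem or force the screw when it is home. Leave the empty clamp, its screw and the things lying about as they are, and finish clear of everything.

Things in the scene. Friction and masses are not known exactly. Their poses are not given: they have to be found in the camera images.
- jig: the bolted-down clamp with the stem. Origin: underside, on the groove's line; x along the groove, the way the stem is pushed, roughly away from the robot; z up. Base plate x -65..85, y +-48, 12 mm thick. Groove block x -45..80, y +-14 mm; groove 11.5 mm wide, floor 20, walls 28 mm above the table. Bridge over it x 20..50, y +-47 mm, top 56 mm up; the wing screw stands in it at x 35, y 0
- groove_end (a point): on the clamp with the stem: centre of the near end face of the groove block, 25 mm above the table (x = -45 mm in jig). The flange's inner side comes to rest against this face
- stem: loose brass stem, 70 to 140 g, lying in the groove, axis 25 mm above the table: rod 10 mm dia., 130 mm long in all, with a round flange (20 mm dia., 8 mm thick) at the robot's end. Origin: centre of the flange's outer face, to push on (15 to 35 mm above the table). x from flange to tip, the way it is pushed. Starts 14 to 34 mm short of home; home is x = -53 mm in jig. Slides with under 2 N
- wing_screw (a joint): turn (rad) of the wing screw of the clamp with the stem: grows clockwise seen from above, from 0 to a rigid stop at 6.8 (fully home, its rubber foot on the stem); starts at 0.4 to 2.4. Stays where it is left, takes about 0.04 N m to turn (2 N near the wing tips) and sinks 4 mm a turn
- wing_screw_axis (a point): on that screw's upright axis, half-way up its wings: 73 to 77 mm above the table, lower as it is tightened. Steel hub 18 mm dia.; two flat wings opposite each other, 6 mm thick, 20 mm high (10 mm above and below this point), reaching 32 mm from the axis. Nothing stands beside or above the wings
- wing (a point): point in the middle of one wing of that screw, 26 mm from the axis at half height: the wings lie along the line from wing_screw_axis to this point, and the same way opposite. Fingertips drag on the steel (friction about 1): a push binds if it comes on a wing tip at more than about 35 degrees off square. Fully home, this wing points 30 degrees clockwise (from above) of x of jig
- spare_jig: the empty clamp, the same in every measure and frame as jig but without a stem; to be left alone
- spare_wing (a point): point on a wing of the empty clamp's screw, 26 mm from its axis; to be left where it is
- union_a: a loose brass pipe union lying on the table: 70 mm rod with a 20 mm hexagon at each end, 80 mm long; origin at its middle on the underside; a bystander
- union_b: a second such brass union, 80 mm long; origin at its middle on the underside; a bystander
- lock_ring: a loose brass ring, 36 mm across, 10 mm high; origin centre of underside; a bystander
- cap_jar: a small closed jar, 52 mm across, 65 mm high; origin centre of underside; a bystander
- driver: a screwdriver with orange handle lying on the table; a bystander
- tape: an empty cardboard tape core, 90 mm across, 24 mm high; origin centre of underside; a bystander
- parts_tray: a small open yellow plastic tray 120 x 90 x 35 mm; origin centre of underside; a bystander
Things that resemble listed ones, but are neither listed nor needed, are in the scene too. Leave any blue or red look-alike of the stem alone.

How it is judged:
On the way, in this order (a step that is already met when the one before it is completed fails the run):
1. the stem is pushed in until its flange sits against the groove block (gap under 2.5 mm), before the screw is home (x of stem in the frame of jig above -0.0555 m and y of stem in the frame of jig between -0.004 and 0.004 m and z of stem in the frame of jig below 0.03 m), for 0.2 s.
2. the wing screw is then turned clockwise to its stop (within 0.2 rad) (value of joint wing_screw above 6.6 rad), for 0.2 s.
At the end, for the whole second after the job is handed in: The stem lies at rest in the groove with its flange against the block (gap under 2.5 mm) and the wing screw of that clamp is at its stop (joint above 6.6 of 6.8 rad) (all of step 1 and value of joint wing_screw above 6.6 rad and linear speed of stem below 0.01 m/s); the robot touches nothing.
It fails at once if the stem is lifted or tipped up (more than 10 mm or 0.15 rad) (height (world z) of stem above 0.035 m or angle between stem's own x axis and vertical below 1.42 rad or angle between stem's own x axis and vertical above 1.72 rad).
It fails at once if the stem is squeezed or rammed with more than 40 N (contact force between the fingers and stem above 40 N).
It fails at once if the wing screw is squeezed or forced with more than 40 N (contact force between the fingers and wing_screw above 40 N).
It fails at once if the empty clamp's screw is turned (its wing moves more than 8 mm) (distance of spare_wing from where it was at the start of the episode above 0.008 m).
It fails at once if a bystander is shifted by more than 30 mm (distance of any of union_a, union_b, lock_ring, cap_jar, driver, tape, parts_tray from where it was at the start of the episode above 0.03 m).
It also fails if it takes over 72 s, if anything falls off the work surface, if the arm or the gripper's body presses on something with over 40 N, if the wrist force passes 120 N, or if a joint passes its speed limit or range.

ROBOT

A 7-joint arm with a two-finger parallel gripper is mounted at the origin on the work surface. World frame = base frame: x ahead of the robot, y to its left, z up, the work surface at z = 0. Lengths are in m, angles in rad, forces in N, time in s.
With the tool pointing down it reaches from about 0.4 to 0.875 m from the base axis. Payload 19.3 kg.
Tool frame: the origin (TCP) lies midway between the tips of the shut fingers; the grasp point (between the pads) lies bot.tcp_to_grasp behind it (bot.tcp_to_grasp is the distance from the TCP to the grasp point, in m); z points along the fingers, y is the line along which they close (so a half turn about z gives the same grasp; the last joint's range is limited). The gripper opens to 85 mm and grips with 20 to 120 N. Pads are 22 mm wide; open, the fingers measure 114 mm over their backs; the gripper's body (76 mm by 85 mm) begins 54 mm behind the grasp point. The pads swing forward as they close: fully open they stand 13 mm farther back than shut.
Start: joints at [-1.197, 0.521, -0.036, 1.599, 0.021, 1.021, -0.113], TCP at [0.268, 0.564, 0.231] pointing down, gripper open.
Joint ranges: [-2.91, 2.91], [-0.3, 2.13], [-1.5, 1.42], [0.17, 2.43], [-1.26, 4.41], [0.16, 1.93], [-2.52, 2.52]. Speed limits (rad/s): [1.89, 1.89, 2.39, 2.39, 3.01, 3.01, 3.01].

INTERFACE

Orientations are given as [roll, pitch, yaw] about the fixed x, y, z axes, in that order (R = Rz(yaw) Ry(pitch) Rx(roll)).
In Python, from workcell import observe, imaging, bot gives the robot as it stands.
- The arm moves only by the tool send_rows, never from a script. Its argument "plan" is text: rows parted by semicolons, each of 7 numbers parted by spaces: the shift along the tool's x, y, z in m, then the turn, a rotation vector about the tool's x, y, z in degrees, then the finger opening in m, from 0 to 0.0854. In form: dx dy dz rx ry rz claw; .... A call has 1 to 10 rows; each row is the pose to reach, as a shift and turn from the pose commanded when the call began, along the tool's axes at that moment; what a row does not reach only later rows make up. A row lasts 1/12 s, in which the tool goes at most 41.7 mm and 7.16 degrees, less where a joint would pass 70% of its speed; a pose out of reach is approached as far as the arm can. A call with a gripper value outside its range is refused whole. The fingers move at their own pace and stop on an object; "grip_force" is the grip in N (left out, the last holds). Time passes only in rows, so rows that repeat a pose let the fingers close. It gives the time, the measured TCP pose, the force, the opening and the grip force at its end, in the units of the state.
- observe(): the state, without advancing time (a new reading comes with each control period).
- imaging.grab_frame(name): name is "side" or "top"; returns a dict with "color" (400x640x3 uint8, red, green, blue), "fx", "fy", "cx", "cy" (pixels), "eye" and "orientation" of the camera in the world. Camera axes: x right, y down, z forward; pixel columns grow to the right and rows downward; lengths in m; the calibration is good to about 2 mm. A picture is of the moment at which its call begins. There is no depth.
- bot.job_done(): hands the job in; it is judged then, once.
The state is a dict: "clock": time; "qpos": joint angles; "qd": joint speeds; "joint_efforts": joint torques, N m; "position": TCP position; "tool_rot": TCP orientation; "force": force on the tool from outside, world axes, zero at the start; "moment": the same for the moment, N m; "grip_width": finger opening in m; "finger_force": force on a finger pad.
Only numpy, scipy, OpenCV 4.12 (cv2) and the standard library are available. Lean on these libraries where they do the work, as an engineer would, in place of code of your own. Each camera call takes 0.05 s, during which the arm holds its last target. There are 200 camera calls.

## Working session

There is one attempt and no reset: what is moved stays moved. The work goes in short steps, Python scripts to look and compute and a tool call to move; the robot and the scene stay as the last step left them, time stands still between calls to the robot, and variables do not carry over. Pictures are saved under pics/ and viewed, at most 13 in all, crops included, and the job is handed in when it is done.

Besides the shell and the picture viewer there is one more tool, called after ">>>" as name(argument=value, ...) on one line, values as JSON. send_rows: Moves the arm, as the interface text tells. Its arguments: {"type":"object","properties":{"plan":{"type":"string"},"grip_force":{"type":"number"}},"required":["plan"]}

```bash
mkdir -p pics
python3 - <<'E'
from workcell import observe, imaging, bot
import cv2, numpy as np
s=observe(); print({k:np.round(v,3) for k,v in s.items()}, bot.tcp_to_grasp)
for n in("top","side"):
    f=imaging.grab_frame(n); cv2.imwrite(f"pics/{n}0.png",f["color"][:,:,::-1])
    print(n,{k:np.round(f[k],4) for k in("fx","fy","cx","cy","eye","orientation")})
E
```

```text
{'clock': np.float64(0.0), 'qpos': array([-1.197,  0.522, -0.036,  1.6  ,  0.021,  1.021, -0.113]), 'qd': array([-0.001, -0.   ,  0.001,  0.001,  0.   , -0.002,  0.   ]), 'joint_efforts': array([ 2.0000e-03, -9.2710e+01,  1.9820e+00, -3.6995e+01,  1.8000e-02,
        8.0000e-03, -0.0000e+00]), 'position': array([0.268, 0.564, 0.231]), 'tool_rot': array([-3.14 ,  0.   ,  2.698]), 'force': array([-0.897,  0.759,  0.697]), 'moment': array([0.012, 0.036, 0.033]), 'finger_force': np.float64(0.0), 'grip_width': np.float64(0.086)} 0.0187
top {'fx': np.float64(470.9971), 'fy': np.float64(470.9971), 'cx': np.float64(322.0454), 'cy': np.float64(194.722), 'eye': array([0.3342, 0.0194, 1.3884]), 'orientation': array([-2.9716e+00,  2.4000e-03, -1.5854e+00])}
side {'fx': np.float64(424.2169), 'fy': np.float64(424.2169), 'cx': np.float64(323.9652), 'cy': np.float64(199.652), 'eye': array([0.2475, 0.6749, 0.947 ]), 'orientation': array([-2.4554, -0.0097, -2.6776])}
```

View pics/top0.png

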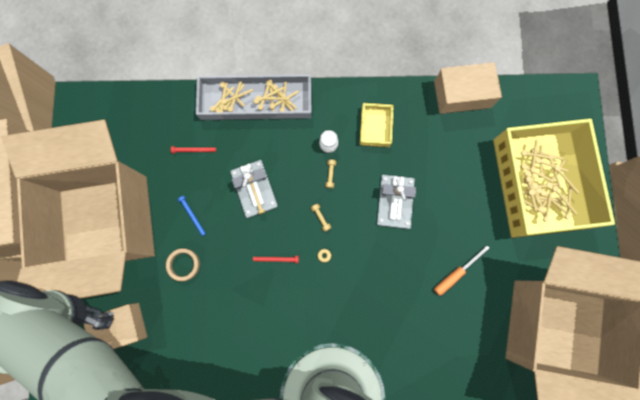

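View pics/side0.png

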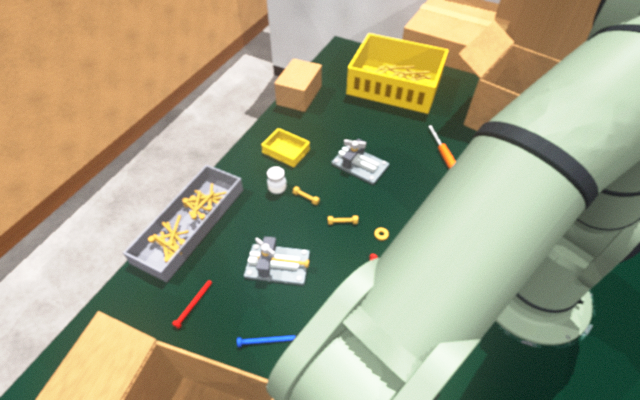

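The clamp with the stem is at about (253,190) in the top view and (278,262) in the side view. The empty clamp is at (397,200) and (362,160). I'll zoom in on the first.

```bash
cat > h.py <<'E'
from workcell import observe, imaging, bot
import cv2, numpy as np
from scipy.spatial.transform import Rotation as R
def cam(f): return R.from_euler('xyz',f["orientation"]).as_matrix(), np.array(f["eye"])
def ray(f,u,v):
    M,e=cam(f); return e, M@np.array([(u-f["cx"])/f["fx"],(v-f["cy"])/f["fy"],1.])
def onz(f,u,v,z):
    e,d=ray(f,u,v); return e+d*(z-e[2])/d[2]
def proj(f,p):
    M,e=cam(f); q=M.T@(np.array(p)-e); return np.array([f["cx"]+f["fx"]*q[0]/q[2],f["cy"]+f["fy"]*q[1]/q[2]])
def tri(fa,a,fb,b):
    e1,d1=ray(fa,*a); e2,d2=ray(fb,*b)
    t=np.linalg.lstsq(np.c_[d1,-d2],e2-e1,rcond=None)[0]
    p,q=e1+d1*t[0],e2+d2*t[1]; return (p+q)/2,np.linalg.norm(p-q)
def crop(f,u0,v0,w,h,k):
    return cv2.resize(np.ascontiguousarray(f["color"][v0:v0+h,u0:u0+w,::-1]),None,fx=k,fy=k,interpolation=cv2.INTER_CUBIC)
E
python3 - <<'E'
from h import *
t=imaging.grab_frame("top");s=imaging.grab_frame("side")
cv2.imwrite("pics/c1.png",np.hstack([crop(t,222,152,60,75,7)[:525],crop(s,238,228,75,75,5)[:375].copy() if 0 else cv2.copyMakeBorder(crop(s,240,230,75,60,5),0,225,0,0,cv2.BORDER_CONSTANT)]))
E
```

```text
(no output)
```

View pics/c1.png

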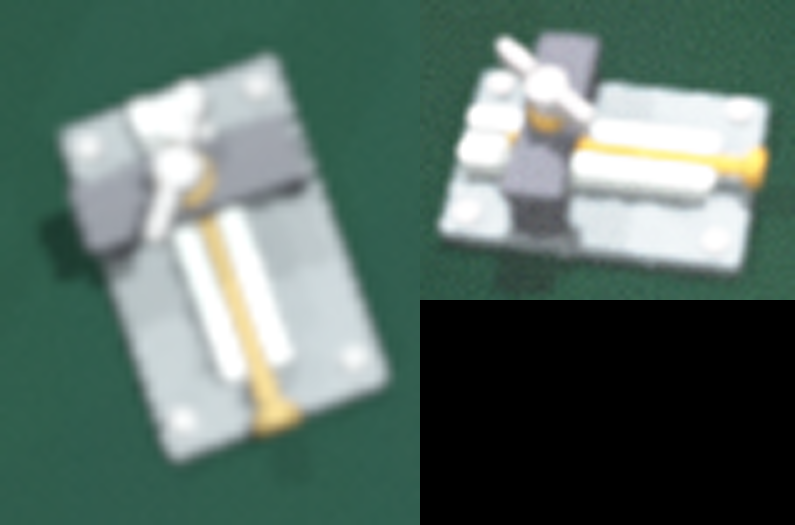

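Zoomed in, the flange is at top-crop (277,430), the screw hub at (182,168) and the near wing tip at (155,235). In the side crop the hub is at (548,85), with wing tips at (503,43) and (590,115). Next I'll measure the jig and the wings.

Run:
```python
from h import *
t=imaging.grab_frame("top");s=imaging.grab_frame("side")
T=lambda x,y:((x+.5)/7+222-.5,(y+.5)/7+152-.5)
S=lambda x,y:((x-420+.5)/5+240-.5,(y+.5)/5+230-.5)
# plate by mask (not green), top view
C=np.array([onz(t,*T(*p),.012)[:2] for p in((60,130),(275,57),(388,380),(175,462))])
print("corners",C.round(4)," sides",[round(np.linalg.norm(C[i]-C[(i+1)%4]),4) for i in range(4)])
ex=(C[0]+C[1]-C[2]-C[3]);yaw1=np.arctan2(ex[1],ex[0]); ey=C[0]+C[3]-C[1]-C[2]; yaw2=np.arctan2(-ey[0],ey[1])
print("yaw plate",yaw1,yaw2)
Cs=np.array([onz(s,*S(*p),.012)[:2] for p in((770,97),(742,262),(440,228))]);print("side corners (br,bl,tl)",Cs.round(4))
# brass masks
for f,n,(u0,v0,w,h) in((t,"top",(222,152,60,75)),(s,"side",(240,230,75,60))):
    hsv=cv2.cvtColor(f["color"],cv2.COLOR_RGB2HSV)[v0:v0+h,u0:u0+w]
    m=cv2.inRange(hsv,(12,80,120),(32,255,255)); 
    k,l,st,ce=cv2.connectedComponentsWithStats(m)
    i=1+np.argmax(st[1:,4]); v,u=np.nonzero(l==i); 
    P=np.array([onz(f,a+u0,b+v0,.027)[:2] for a,b in zip(u,v)])
    d=cv2.fitLine(P.astype(np.float32),cv2.DIST_HUBER,0,.001,.001).ravel()
    if d[0]<0: d[:2]*=-1
    pr=(P-d[2:])@d[:2]
    print(n,"stem line yaw",np.arctan2(d[1],d[0]),"near end",(d[2:]+d[:2]*pr.min()).round(4),"len",np.ptp(pr).round(4))
print("flange tri",tri(t,T(277,432),s,S(767,165)))
hub=tri(t,T(182,165),s,S(548,83));print("hub tri",hub)
a=tri(t,T(155,235),s,S(590,115));print("tip near",a)
print("far tip on z .085",onz(s,*S(503,43),.085),"near tip side .085",onz(s,*S(590,115),.085),"hub .085 side/top",onz(s,*S(548,83),.085),onz(t,*T(182,165),.085),"near tip top",onz(t,*T(155,235),.085))
c=C.mean(0)
for yaw in(yaw1,yaw2):
    e=np.array([np.cos(yaw),np.sin(yaw)]); o=c-.010*e; print("jig origin",o,"end",o-.045*e,"screw",o+.035*e,"home flange",o-.053*e)
```

```text
corners [[0.6493 0.2932]
 [0.68   0.2015]
 [0.5392 0.1528]
 [0.5057 0.2423]]  sides [np.float64(0.0967), np.float64(0.149), np.float64(0.0955), np.float64(0.1524)]
yaw plate 0.3370954544200286 0.34040637081282776
side corners (br,bl,tl) [[0.5411 0.1514]
 [0.5087 0.2423]
 [0.6513 0.2934]]
top stem line yaw 0.33569676 near end [0.517  0.1968] len 0.0945
side stem line yaw 0.31049594 near end [0.518  0.1985] len 0.0969
flange tri (array([0.51667468, 0.19744971, 0.03032123]), np.float64(0.002759338412485014))
hub tri (array([0.61926674, 0.23031787, 0.07872539]), np.float64(0.0010592204674105257))
tip near (array([0.58930608, 0.23985774, 0.08488531]), np.float64(0.0011235210897612962))
far tip on z .085 [0.64883725 0.22377005 0.085     ] near tip side .085 [0.58983546 0.24000759 0.085     ] hub .085 side/top [0.61712213 0.23361694 0.085     ] [0.61738558 0.22913344 0.085     ] near tip top [0.58873475 0.23965963 0.085     ]
jig origin [0.58412394 0.21915412] end [0.54165657 0.20427048] screw [0.61715411 0.23073028] home flange [0.53410681 0.2016245 ]
jig origin [0.58413494 0.21912289] end [0.54171708 0.20409873] screw [0.61712661 0.23080835] home flange [0.53417613 0.20142777]
```

Both views agree: jig yaw is about 19.4°, the screw axis is at (0.6175, 0.231), and the flange face is at (0.517, 0.197), about 18 mm short of home. The wing line is at about -14.5° in the world frame, so roughly 355° of clockwise turn remains. First I move behind the flange with the fingers shut and tool x along the groove.

>>> send_rows(plan="-0.36 -0.248 0 0 0 135 0;-0.36 -0.248 0 0 0 135 0;-0.36 -0.248 0 0 0 135 0;-0.36 -0.248 0 0 0 135 0;-0.36 -0.248 0 0 0 135 0;-0.36 -0.248 0 0 0 135 0;-0.36 -0.248 0 0 0 135 0;-0.36 -0.248 0 0 0 135 0;-0.36 -0.248 0 0 0 135 0;-0.36 -0.248 0 0 0 135 0")

```text
clock: 1.13
position: [0.4774, 0.2018, 0.2316]
tool_rot: [3.141, -0.0, 1.442]
force: [0.6, 1.2, 0.4]
grip_width: -0.0001
finger_force: 0.0
```

```bash
cat > go.py <<'E'
import sys
from h import *
# usage: go.py x y z yaw_deg -> shift in tool axes from the pose now
s=observe(); r=R.from_euler('xyz',s["tool_rot"]); x,y,z,w=map(float,sys.argv[1:5])
g=R.from_euler('xyz',[np.pi,0,np.radians(w)])
print("t",round(s["clock"],2),"pos",s["position"].round(4),"rot",np.degrees(s["tool_rot"]).round(1),"q7",s["qpos"][6].round(2),"F",s["force"].round(1),"M",s["moment"].round(2),"w",s["grip_width"].round(3))
print("shift",r.inv().apply(np.array([x,y,z])-s["position"]).round(4),"turn",np.degrees((r.inv()*g).as_rotvec()).round(1))
E
python3 go.py .4873 .1853 .15 19.4
```

```text
Traceback (most recent call last):
  File "go.py", line 6, in <module>
    print("t",round(s["clock"],2),"pos",s["position"].round(4),"rot",np.degrees(s["tool_rot"]).round(1),"q7",s["qpos"][6].round(2),"F",s["force"].round(1),"M",s["moment"].round(2),"w",s["grip_width"].round(3))
                                                                                                                                                                                        ^^^^^^^^^^^^^^^^^^^^^
AttributeError: 'float' object has no attribute 'round'
```

```bash
sed -i 's/,"w",s\["grip_width"\].round(3)//' go.py; python3 go.py .4873 .1853 .06 19.4
```

```text
t 1.13 pos [0.4774 0.2018 0.2316] rot [180.   -0.   82.6] q7 -0.49 F [0.6 1.2 0.4] M [ 0.02 -0.07  0.  ]
shift [-0.0151  0.0119  0.1716] turn [ 0.  -0.  63.2]
```

>>> send_rows(plan="-0.015 0.012 0 0 0 63.2 0;-0.015 0.012 0 0 0 63.2 0;-0.015 0.012 0.03 0 0 63.2 0;-0.015 0.012 0.06 0 0 63.2 0;-0.015 0.012 0.09 0 0 63.2 0;-0.015 0.012 0.12 0 0 63.2 0;-0.015 0.012 0.14 0 0 63.2 0;-0.015 0.012 0.16 0 0 63.2 0;-0.015 0.012 0.17 0 0 63.2 0;-0.015 0.012 0.171 0 0 63.2 0")

```text
clock: 1.97
position: [0.4858, 0.187, 0.0584]
tool_rot: [3.141, 0.003, 0.34]
force: [-0.2, -0.7, -0.7]
grip_width: -0.0
finger_force: 0.0
```

```bash
python3 go.py .4873 .1853 .021 19.4
```

```text
t 1.97 pos [0.4858 0.187  0.0584] rot [179.9   0.2  19.5] q7 -1.19 F [-0.2 -0.7 -0.7] M [-0.03  0.02  0.01]
shift [0.001  0.002  0.0374] turn [0.1 0.2 0.1]
```

>>> send_rows(plan="0 0.002 0.01 0 0 0 0;0 0.002 0.02 0 0 0 0;0 0.002 0.03 0 0 0 0;0 0.002 0.036 0 0 0 0;0 0.002 0.036 0 0 0 0;0.004 0.002 0.036 0 0 0 0;0.008 0.002 0.036 0 0 0 0;0.011 0.002 0.036 0 0 0 0;0.013 0.002 0.036 0 0 0 0;0.013 0.002 0.036 0 0 0 0")

```text
clock: 2.8
position: [0.5003, 0.1901, 0.0245]
tool_rot: [3.142, -0.001, 0.345]
force: [-0.1, 0.3, 0.1]
grip_width: 0.0002
finger_force: 0.0
```

```bash
python3 go.py .5241 .1982 .021 19.4
python3 - <<'E'
from h import *
t=imaging.grab_frame("top");s=imaging.grab_frame("side")
a=crop(t,222,152,60,75,7);b=crop(s,240,225,90,75,5)
cv2.imwrite("pics/c2.png",np.hstack([a,cv2.copyMakeBorder(b,0,150,0,0,cv2.BORDER_CONSTANT)])[:, :800])
E
```

```text
t 2.8 pos [0.5003 0.1901 0.0245] rot [180.   -0.   19.8] q7 -1.16 F [-0.1  0.3  0.1] M [-0.04 -0.04 -0.04]
shift [0.0251 0.0004 0.0036] turn [ 0.  -0.   0.4]
```

View pics/c2.png

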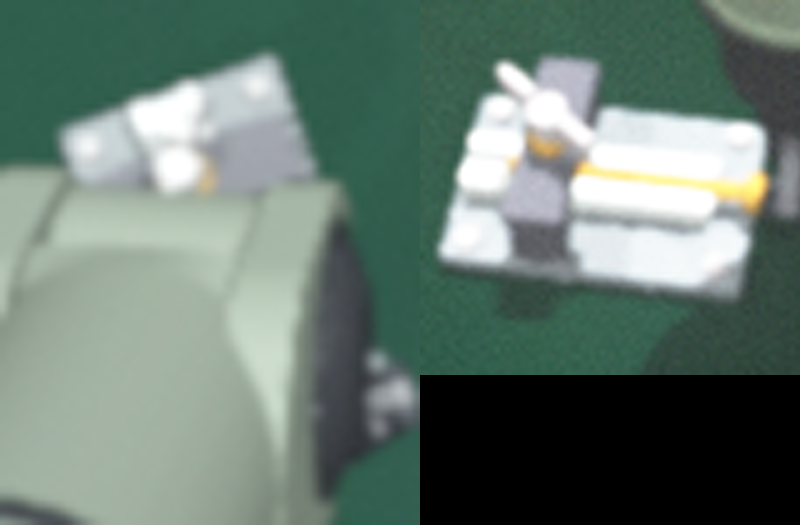

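The fingertip (side crop 778,190) stands just short of the flange (767,190), square behind it. Next is a slow push.

>>> send_rows(plan="0.002 0 0.003 0 0 0.4 0;0.004 0 0.003 0 0 0.4 0;0.006 0 0.003 0 0 0.4 0;0.008 0 0.003 0 0 0.4 0;0.010 0 0.003 0 0 0.4 0;0.012 0 0.003 0 0 0.4 0;0.014 0 0.003 0 0 0.4 0;0.016 0 0.003 0 0 0.4 0;0.018 0 0.003 0 0 0.4 0;0.019 0 0.003 0 0 0.4 0")

```text
clock: 3.73
position: [0.5179, 0.1963, 0.0213]
tool_rot: [3.142, -0.0, 0.338]
force: [-1.4, -0.1, 0.2]
grip_width: -0.0003
finger_force: 0.5
```

>>> send_rows(plan="0.0005 0 0 0 0 0 0;0.001 0 0 0 0 0 0;0.0015 0 0 0 0 0 0;0.002 0 0 0 0 0 0;0.002 0 0 0 0 0 0")

```text
clock: 4.15
position: [0.5196, 0.1969, 0.0213]
tool_rot: [3.142, -0.0, 0.338]
force: [-0.5, -1.2, 0.4]
grip_width: -0.0002
finger_force: 0.1
```

```bash
python3 go.py .5241 .1982 .021 19.4
python3 - <<'E'
from h import *
s=imaging.grab_frame("side")
cv2.imwrite("pics/c3.png",crop(s,250,230,80,60,8))
E
```

```text
t 4.15 pos [0.5196 0.1969 0.0213] rot [180.   -0.   19.3] q7 -1.17 F [-0.5 -1.2  0.4] M [-0.05  0.09 -0.01]
shift [0.0047 0.0002 0.0003] turn [ 0.  -0.  -0.1]
```

View pics/c3.png

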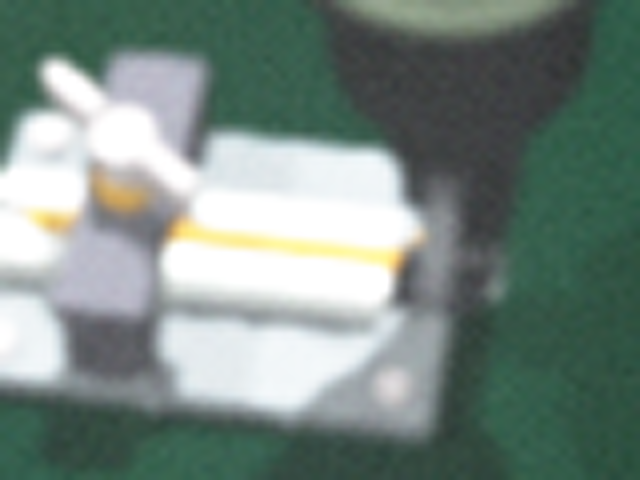

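The flange is nearly at the block, at crop (415,240). I continue in small steps until the force rises.

>>> send_rows(plan="0.0005 0 0 0 0 0 0;0.001 0 0 0 0 0 0;0.0015 0 0 0 0 0 0;0.002 0 0 0 0 0 0;0.002 0 0 0 0 0 0")

```text
clock: 4.62
position: [0.5215, 0.1975, 0.0213]
tool_rot: [3.142, -0.0, 0.338]
force: [0.1, -0.8, -0.2]
grip_width: -0.0002
finger_force: 0.1
```

>>> send_rows(plan="0.0005 0 0 0 0 0 0;0.001 0 0 0 0 0 0;0.001 0 0 0 0 0 0")

```text
clock: 4.87
position: [0.5224, 0.1979, 0.0213]
tool_rot: [3.142, -0.0, 0.338]
force: [-0.9, 0.7, 0.6]
grip_width: 0.0001
finger_force: 0.1
```

>>> send_rows(plan="0.0005 0 0 0 0 0 0;0.001 0 0 0 0 0 0;0.001 0 0 0 0 0 0")

```text
clock: 5.12
position: [0.5234, 0.1982, 0.0213]
tool_rot: [3.142, -0.0, 0.338]
force: [-0.9, -0.5, 0.1]
grip_width: -0.0001
finger_force: 0.1
```

>>> send_rows(plan="0.0005 0 0 0 0 0 0;0.001 0 0 0 0 0 0;0.001 0 0 0 0 0 0")

```text
clock: 5.37
position: [0.5243, 0.1985, 0.0213]
tool_rot: [3.142, -0.0, 0.338]
force: [0.5, -0.6, 0.8]
grip_width: 0.0001
finger_force: 0.1
```

>>> send_rows(plan="0.0004 0 0 0 0 0 0;0.0008 0 0 0 0 0 0;0.0008 0 0 0 0 0 0")

```text
clock: 5.62
position: [0.5251, 0.1988, 0.0213]
tool_rot: [3.142, -0.0, 0.338]
force: [-1.0, -0.7, 0.0]
grip_width: -0.0
finger_force: 0.2
```

>>> send_rows(plan="0.0005 0 0 0 0 0 0;0.0008 0 0 0 0 0 0;0.0008 0 0 0 0 0 0")

```text
clock: 5.87
position: [0.5254, 0.1989, 0.0213]
tool_rot: [-3.142, 0.001, 0.338]
force: [-3.2, -1.5, 1.9]
grip_width: -0.0001
finger_force: 1.8
```

>>> send_rows(plan="0.0005 0 0 0 0 0 0;0.0008 0 0 0 0 0 0;0.0008 0 0 0 0 0 0")

```text
clock: 6.12
position: [0.5255, 0.199, 0.0212]
tool_rot: [-3.141, 0.002, 0.338]
force: [-7.7, -3.0, 7.0]
grip_width: -0.0002
finger_force: 4.4
```

```bash
python3 go.py .5241 .1982 .021 19.4
python3 - <<'E'
from h import *
s=imaging.grab_frame("side")
cv2.imwrite("pics/c4.png",crop(s,250,230,80,60,8))
E
```

```text
t 6.12 pos [0.5255 0.199  0.0212] rot [-1.80e+02  1.00e-01  1.93e+01] q7 -1.18 F [-7.7 -3.   7. ] M [-0.58  1.78 -0.01]
shift [-0.0016  0.0003  0.0002] turn [-0.   0.1 -0.1]
```

View pics/c4.png

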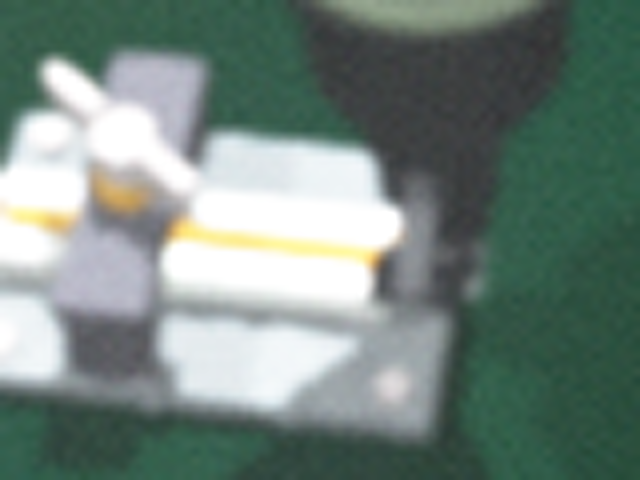

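The force rose to about 8 N at TCP jig x ≈ -62 mm, so the flange is seated against the block. I back off and rise.

>>> send_rows(plan="-0.003 0 0 0 0 0 0;-0.01 0 0 0 0 0 0;-0.02 0 0 0 0 0 0;-0.025 0 -0.02 0 0 0 0;-0.025 0 -0.05 0 0 0 0.045;-0.025 0 -0.08 0 0 0 0.045;-0.025 0 -0.11 0 0 0 0.045;-0.025 0 -0.13 0 0 0 0.045;-0.025 0 -0.13 0 0 0 0.045")

```text
clock: 6.92
position: [0.5043, 0.1915, 0.1549]
tool_rot: [-3.14, -0.006, 0.338]
force: [0.7, -0.8, -0.2]
grip_width: 0.045
finger_force: 0.0
```

```bash
python3 go.py .6175 .231 .15 122
```

```text
t 6.92 pos [0.5043 0.1915 0.1549] rot [-179.9   -0.3   19.3] q7 -1.29 F [ 0.7 -0.8 -0.2] M [ 0.01 -0.01  0.01]
shift [0.1199 0.0003 0.0056] turn [   0.2   -0.3 -102.7]
```

>>> send_rows(plan="0.12 0 0 0.2 -0.3 -102.7 0.045;0.12 0 0 0.2 -0.3 -102.7 0.045;0.12 0 0 0.2 -0.3 -102.7 0.045;0.12 0 0 0.2 -0.3 -102.7 0.045;0.12 0 0 0.2 -0.3 -102.7 0.045;0.12 0 0 0.2 -0.3 -102.7 0.045;0.12 0 0 0.2 -0.3 -102.7 0.045;0.12 0 0 0.2 -0.3 -102.7 0.045;0.12 0 0 0.2 -0.3 -102.7 0.045;0.12 0 0 0.2 -0.3 -102.7 0.045")

```text
clock: 7.75
position: [0.6158, 0.2308, 0.1508]
tool_rot: [-3.138, 0.001, 1.594]
force: [-0.2, -0.4, -0.6]
grip_width: 0.0448
finger_force: 0.0
```

>>> send_rows(plan="0 0 0 0 0 -31 0.045;0 0 0 0 0 -31 0.045;0 0 0 0 0 -31 0.045;0 0 0 0 0 -31 0.045;0 0 0 0 0 -31 0.045;0 0 0 0 0 -31 0.045")

```text
clock: 8.25
position: [0.6159, 0.2306, 0.1509]
tool_rot: [-3.138, -0.001, 2.131]
force: [-0.7, -0.3, -0.0]
grip_width: 0.0448
finger_force: 0.0
```

```bash
python3 go.py .6175 .231 .062 122
python3 - <<'E'
from h import *
s=imaging.grab_frame("side")
cv2.imwrite("pics/c5.png",crop(s,230,200,90,80,7))
E
```

```text
t 8.25 pos [0.6159 0.2306 0.1509] rot [-1.798e+02 -1.000e-01  1.221e+02] q7 0.17 F [-0.7 -0.3 -0. ] M [0.01 0.06 0.02]
shift [-0.0007  0.0019  0.0889] turn [-0.2 -0.1  0.1]
```

View pics/c5.png

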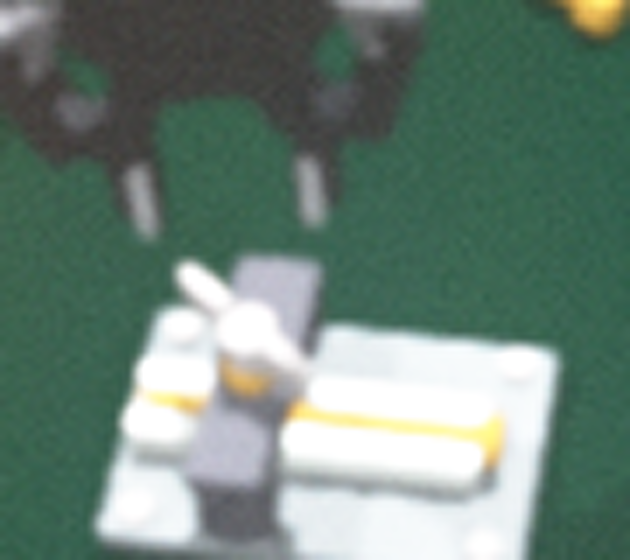

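The stem is seated, with the flange at crop (490,435), and the fingers straddle the screw above the bridge. I descend around the wings.

>>> send_rows(plan="-0.001 0.002 0.02 -0.2 0 0 0.045;-0.001 0.002 0.04 -0.2 0 0 0.045;-0.001 0.002 0.055 -0.2 0 0 0.045;-0.001 0.002 0.065 -0.2 0 0 0.045;-0.001 0.002 0.074 -0.2 0 0 0.045;-0.001 0.002 0.082 -0.2 0 0 0.045;-0.001 0.002 0.088 -0.2 0 0 0.045;-0.001 0.002 0.088 -0.2 0 0 0.045")

```text
clock: 8.97
position: [0.6176, 0.2308, 0.0623]
tool_rot: [-3.14, -0.001, 2.128]
force: [0.5, 0.5, -0.6]
grip_width: 0.0451
finger_force: 0.0
```

```bash
python3 go.py .6175 .231 .062 122
```

```text
t 8.97 pos [0.6176 0.2308 0.0623] rot [-1.799e+02 -1.000e-01  1.220e+02] q7 0.18 F [ 0.5  0.5 -0.6] M [ 0.   -0.02 -0.05]
shift [0.0003 0.     0.0003] turn [-0.1 -0.1 -0. ]
```

No contact. I start turning clockwise (rz positive).

>>> send_rows(plan="0 0 0 0 0 3 0.045;0 0 0 0 0 6 0.045;0 0 0 0 0 9 0.045;0 0 0 0 0 12 0.045;0 0 0 0 0 15 0.045;0 0 0 0 0 18 0.045;0 0 0 0 0 21 0.045;0 0 0 0 0 24 0.045;0 0 0 0 0 27 0.045;0 0 0 0 0 30 0.045")

```text
clock: 9.8
position: [0.6184, 0.2314, 0.064]
tool_rot: [3.141, -0.001, 1.603]
force: [0.8, 1.2, -1.5]
grip_width: 0.0451
finger_force: 0.8
```

```bash
python3 go.py .6175 .231 .062 -18
python3 - <<'E'
from h import *
s=imaging.grab_frame("side")
cv2.imwrite("pics/c6.png",crop(s,230,200,90,80,7))
E
```

```text
t 9.8 pos [0.6184 0.2314 0.064 ] rot [ 1.80e+02 -1.00e-01  9.18e+01] q7 -0.23 F [ 0.8  1.2 -1.5] M [ 0.37 -0.13  0.07]
shift [-0.0004 -0.0009  0.002 ] turn [-1.000e-01 -1.000e-01  1.098e+02]
```

View pics/c6.png

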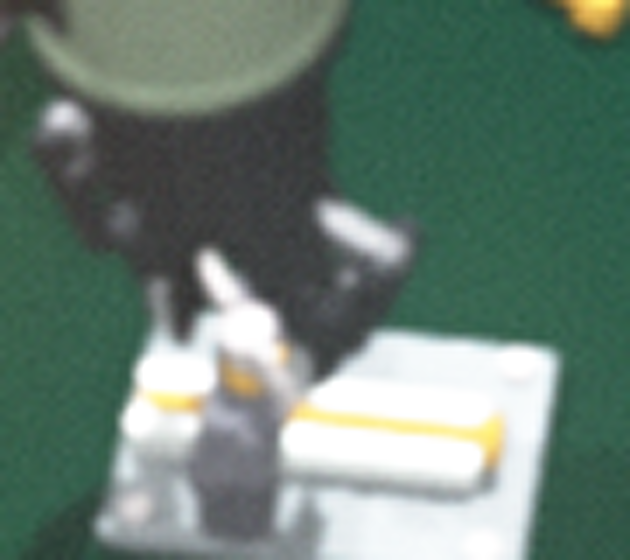

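The wings are turning clockwise; the far tip moved from (180,265) to (208,258). I continue the stroke.

>>> send_rows(plan="0 0 0.001 0 0 5 0.045;0 -0.001 0.002 0 0 10 0.045;0 -0.001 0.002 0 0 15 0.045;0 -0.001 0.002 0 0 20 0.045;0 -0.001 0.002 0 0 25 0.045;0 -0.001 0.002 0 0 30 0.045;0 -0.001 0.002 0 0 35 0.045;0 -0.001 0.002 0 0 40 0.045;0 -0.001 0.002 0 0 45 0.045;0 -0.001 0.002 0 0 50 0.045")

```text
clock: 10.68
position: [0.6175, 0.2314, 0.062]
tool_rot: [-3.141, -0.001, 0.73]
force: [1.7, 0.3, -1.7]
grip_width: 0.0452
finger_force: 0.8
```

>>> send_rows(plan="0 0 0 0 0 5 0.045;0 0 0 0 0 10 0.045;0 0 0 0 0 15 0.045;0 0 0 0 0 20 0.045;0 0 0 0 0 25 0.045;0 0 0 0 0 30 0.045;0 0 0 0 0 35 0.045;0 0 0 0 0 40 0.045;0 0 0 0 0 45 0.045;0 0 0 0 0 50 0.045")

```text
clock: 11.52
position: [0.6176, 0.2311, 0.0619]
tool_rot: [-3.14, -0.0, -0.143]
force: [2.2, 0.8, -1.5]
grip_width: 0.0449
finger_force: 0.8
```

```bash
python3 go.py .6175 .231 .062 -25
```

```text
t 11.52 pos [0.6176 0.2311 0.0619] rot [-179.9   -0.    -8.2] q7 -1.6 F [ 2.2  0.8 -1.5] M [-0.04 -0.42 -0.02]
shift [-0.      0.0001 -0.0001] turn [-0.1  0.  16.8]
```

>>> send_rows(plan="0 0 0 0 0 5 0.045;0 0 0 0 0 10 0.045;0 0 0 0 0 15 0.045;0 0 0 0 0 20 0.045;0 0 0 0 0 25 0.045;0 0 0 0 0 30 0.045")

```text
clock: 12.02
position: [0.6174, 0.2311, 0.0618]
tool_rot: [-3.141, 0.001, -0.667]
force: [0.6, -0.1, -1.1]
grip_width: 0.0453
finger_force: 0.8
```

```bash
python3 go.py .6175 .231 .1 145
```

```text
t 12.02 pos [0.6174 0.2311 0.0618] rot [-180.     0.   -38.2] q7 -2.03 F [ 0.6 -0.1 -1.1] M [ 0.03 -0.26  0.04]
shift [ 0.0001 -0.     -0.0382] turn [1.000e-01 1.000e-01 1.768e+02]
```

Backing off, lifting and re-indexing by half a turn.

>>> send_rows(plan="0 0 0 0 0 -4 0.045;0 0 -0.01 0 0 -8 0.045;0 0 -0.03 0 0 -8 0.045;0 0 -0.045 0 0 -8 0.045;0 0 -0.045 0 0 -15 0.045;0 0 -0.045 0 0 -22 0.045;0 0 -0.045 0 0 -29 0.045;0 0 -0.045 0 0 -36 0.045;0 0 -0.045 0 0 -43 0.045;0 0 -0.045 0 0 -50 0.045")

```text
clock: 12.85
position: [0.6174, 0.2311, 0.1072]
tool_rot: [-3.141, -0.0, 0.215]
force: [0.0, 0.1, 0.2]
grip_width: 0.045
finger_force: 0.0
```

>>> send_rows(plan="0 0 0 0 0 -7 0.045;0 0 0 0 0 -14 0.045;0 0 0 0 0 -21 0.045;0 0 0 0 0 -28 0.045;0 0 0 0 0 -35 0.045;0 0 0 0 0 -42 0.045;0 0 0 0 0 -49 0.045;0 0 0 0 0 -56 0.045;0 0 0 0 0 -63 0.045;0 0 0 0 0 -70 0.045")

```text
clock: 13.68
position: [0.6174, 0.2309, 0.1071]
tool_rot: [3.142, -0.001, 1.437]
force: [-0.4, 0.0, -0.6]
grip_width: 0.0451
finger_force: 0.0
```

>>> send_rows(plan="0 0 0 0 0 -7 0.045;0 0 0 0 0 -14 0.045;0 0 0 0 0 -21 0.045;0 0 0 0 0 -28 0.045;0 0 0 0 0 -35 0.045;0 0 0 0 0 -42 0.045;0 0 0 0 0 -49 0.045;0 0 0 0 0 -56 0.045;0 0 0 0 0 -63 0.045;0 0 0 0 0 -68 0.045")

```text
clock: 14.52
position: [0.6175, 0.2305, 0.1071]
tool_rot: [3.141, 0.0, 2.624]
force: [1.0, -0.4, 1.1]
grip_width: 0.0447
finger_force: 0.0
```

```bash
python3 go.py .6175 .231 .062 150
python3 - <<'E'
from h import *
s=imaging.grab_frame("side")
cv2.imwrite("pics/c7.png",crop(s,230,200,90,80,7))
E
```

```text
t 14.52 pos [0.6175 0.2305 0.1071] rot [180.    0.  150.3] q7 0.6 F [ 1.  -0.4  1.1] M [-0.02 -0.01 -0.  ]
shift [0.0002 0.0004 0.0451] turn [0.  0.  0.3]
```

View pics/c7.png

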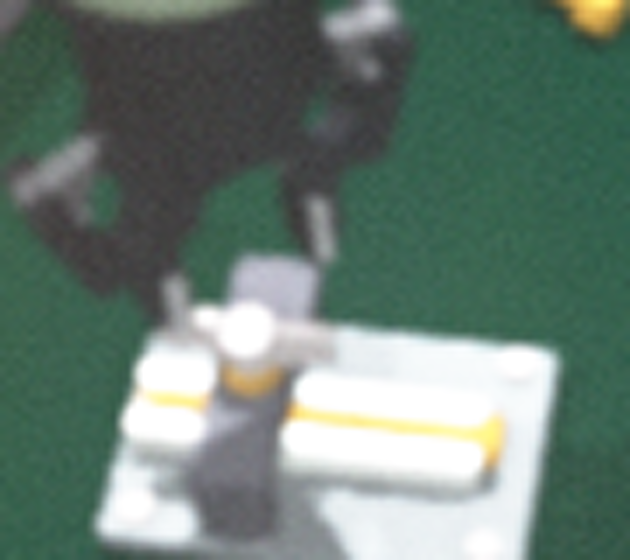

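The wing line now lies nearly along the groove, from (198,315) to (330,343), as predicted. Second stroke.

>>> send_rows(plan="0 0 0.015 0 0 0 0.045;0 0 0.03 0 0 0 0.045;0 0 0.039 0 0 0 0.045;0 0 0.045 0 0 0 0.045;0 0 0.045 0 0 0 0.045;0 0 0.045 0 0 4 0.045;0 0 0.045 0 0 8 0.045;0 0 0.045 0 0 12 0.045;0 0 0.045 0 0 16 0.045;0 0 0.045 0 0 20 0.045")

```text
clock: 15.4
position: [0.6173, 0.2312, 0.0621]
tool_rot: [3.141, -0.001, 2.264]
force: [-0.8, 1.0, -1.6]
grip_width: 0.0448
finger_force: 0.9
```

>>> send_rows(plan="0 0 0 0 0 5 0.045;0 0 0 0 0 10 0.045;0 0 0 0 0 15 0.045;0 0 0 0 0 20 0.045;0 0 0 0 0 25 0.045;0 0 0 0 0 30 0.045;0 0 0 0 0 35 0.045;0 0 0 0 0 40 0.045;0 0 0 0 0 45 0.045;0 0 0 0 0 50 0.045")

```text
clock: 16.23
position: [0.6174, 0.2316, 0.0622]
tool_rot: [-3.142, -0.002, 1.391]
force: [1.0, 1.8, -1.0]
grip_width: 0.045
finger_force: 0.9
```

>>> send_rows(plan="0 0 0 0 0 5 0.045;0 0 0 0 0 10 0.045;0 0 0 0 0 15 0.045;0 0 0 0 0 20 0.045;0 0 0 0 0 25 0.045;0 0 0 0 0 30 0.045;0 0 0 0 0 35 0.045;0 0 0 0 0 40 0.045;0 0 0 0 0 45 0.045;0 0 0 0 0 50 0.045")

```text
clock: 17.07
position: [0.6176, 0.2317, 0.0623]
tool_rot: [-3.14, -0.001, 0.519]
force: [2.0, 2.1, -1.5]
grip_width: 0.045
finger_force: 0.8
```

```bash
python3 go.py .6175 .231 .061 -6
```

```text
t 17.07 pos [0.6176 0.2317 0.0623] rot [-1.799e+02 -1.000e-01  2.970e+01] q7 -1.04 F [ 2.   2.1 -1.5] M [ 0.25 -0.32  0.05]
shift [-0.0004  0.0005  0.0013] turn [-0.1 -0.1 35.7]
```

>>> send_rows(plan="0 0 0.001 0 0 5 0.045;0 0 0.001 0 0 10 0.045;0 0 0.001 0 0 15 0.045;0 0 0.001 0 0 20 0.045;0 0 0.001 0 0 25 0.045;0 0 0.001 0 0 30 0.045;0 0 0.001 0 0 35 0.045;0 0 0.001 0 0 40 0.045;0 0 0.001 0 0 45 0.045;0 0 0.001 0 0 50 0.045")

```text
clock: 17.9
position: [0.6176, 0.2314, 0.0613]
tool_rot: [-3.14, 0.0, -0.354]
force: [2.1, -1.1, -1.1]
grip_width: 0.0449
finger_force: 0.8
```

>>> send_rows(plan="0 0 0 0 0 -4 0.045;0 0 -0.01 0 0 -8 0.045;0 0 -0.03 0 0 -8 0.045;0 0 -0.045 0 0 -8 0.045;0 0 -0.045 0 0 -15 0.045;0 0 -0.045 0 0 -22 0.045;0 0 -0.045 0 0 -29 0.045;0 0 -0.045 0 0 -36 0.045;0 0 -0.045 0 0 -43 0.045;0 0 -0.045 0 0 -50 0.045")

```text
clock: 18.73
position: [0.6174, 0.2312, 0.1065]
tool_rot: [-3.141, -0.001, 0.528]
force: [0.1, 0.1, -0.1]
grip_width: 0.0451
finger_force: 0.0
```

>>> send_rows(plan="0 0 0 0 0 -7 0.045;0 0 0 0 0 -14 0.045;0 0 0 0 0 -21 0.045;0 0 0 0 0 -28 0.045;0 0 0 0 0 -35 0.045;0 0 0 0 0 -42 0.045;0 0 0 0 0 -49 0.045;0 0 0 0 0 -56 0.045;0 0 0 0 0 -63 0.045;0 0 0 0 0 -70 0.045")

```text
clock: 19.57
position: [0.6175, 0.231, 0.1064]
tool_rot: [3.141, -0.001, 1.75]
force: [-0.2, -0.3, 1.2]
grip_width: 0.0452
finger_force: 0.0
```

>>> send_rows(plan="0 0 0 0 0 -7 0.045;0 0 0 0 0 -14 0.045;0 0 0 0 0 -21 0.045;0 0 0 0 0 -28 0.045;0 0 0 0 0 -35 0.045;0 0 0 0 0 -42 0.045;0 0 0 0 0 -49 0.045;0 0 0 0 0 -56 0.045;0 0 0 0 0 -63 0.045;0 0 0 0 0 -68 0.045")

```text
clock: 20.4
position: [0.6175, 0.2307, 0.1063]
tool_rot: [3.141, 0.0, 2.937]
force: [0.1, 0.4, 0.3]
grip_width: 0.045
finger_force: 0.0
```

```bash
python3 go.py .6175 .231 .061 168
python3 - <<'E'
from h import *
s=imaging.grab_frame("side")
cv2.imwrite("pics/c8.png",crop(s,230,200,90,80,7))
E
```

```text
t 20.4 pos [0.6175 0.2307 0.1063] rot [180.    0.  168.3] q7 0.88 F [0.1 0.4 0.3] M [-0.01 -0.04 -0.01]
shift [0.0001 0.0003 0.0453] turn [0.  0.  0.3]
```

View pics/c8.png

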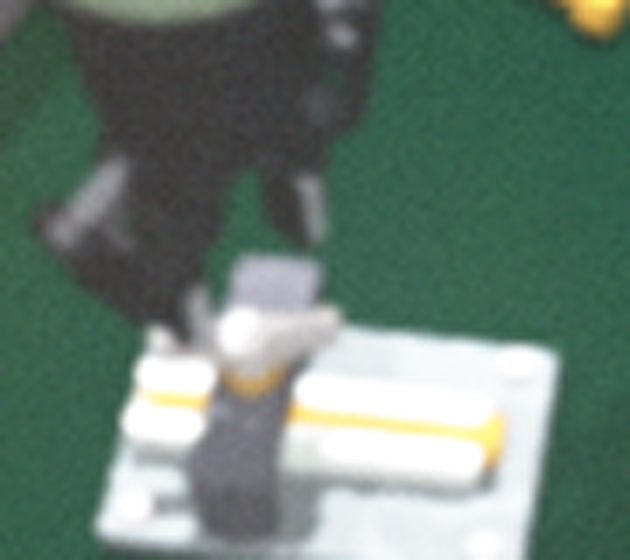

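The wing's visible tip is at (335,318), about 45° short of home. Final stroke, slow near the end.

>>> send_rows(plan="0 0 0.015 0 0 0 0.045;0 0 0.03 0 0 0 0.045;0 0 0.039 0 0 0 0.045;0 0 0.045 0 0 0 0.045;0 0 0.045 0 0 0 0.045;0 0 0.045 0 0 4 0.045;0 0 0.045 0 0 8 0.045;0 0 0.045 0 0 12 0.045;0 0 0.045 0 0 16 0.045;0 0 0.045 0 0 20 0.045")

```text
clock: 21.28
position: [0.6175, 0.2309, 0.0612]
tool_rot: [3.141, -0.0, 2.578]
force: [1.1, -0.4, -1.5]
grip_width: 0.0449
finger_force: 0.8
```

>>> send_rows(plan="0 0 0 0 0 3 0.045;0 0 0 0 0 6 0.045;0 0 0 0 0 9 0.045;0 0 0 0 0 12 0.045;0 0 0 0 0 15 0.045;0 0 0 0 0 18 0.045;0 0 0 0 0 20 0.045;0 0 0 0 0 20 0.045")

```text
clock: 21.95
position: [0.6173, 0.2313, 0.0611]
tool_rot: [3.141, -0.001, 2.231]
force: [0.6, -0.4, -1.1]
grip_width: 0.0451
finger_force: 0.1
```

>>> send_rows(plan="0 0 0 0 0 1 0.045;0 0 0 0 0 2 0.045;0 0 0 0 0 3 0.045;0 0 0 0 0 4 0.045;0 0 0 0 0 4 0.045")

```text
clock: 22.37
position: [0.6171, 0.231, 0.0605]
tool_rot: [-3.141, -0.001, 2.162]
force: [1.1, 3.0, 1.6]
grip_width: 0.0451
finger_force: 0.9
```

```bash
python3 go.py .6175 .231 .061 114
```

```text
t 22.37 pos [0.6171 0.231  0.0605] rot [-180.    -0.   123.9] q7 0.27 F [1.1 3.  1.6] M [ 0.41 -0.18  0.03]
shift [-0.0003  0.0003 -0.0005] turn [-0.  -0.   9.9]
```

>>> send_rows(plan="0 0 0 0 0 1 0.045;0 0 0 0 0 2 0.045;0 0 0 0 0 3 0.045;0 0 0 0 0 3 0.045")

```text
clock: 22.7
position: [0.617, 0.2309, 0.0603]
tool_rot: [-3.141, -0.001, 2.11]
force: [1.0, 1.4, 0.9]
grip_width: 0.045
finger_force: 0.9
```

>>> send_rows(plan="0 0 0 0 0 1 0.045;0 0 0 0 0 2 0.045;0 0 0 0 0 2 0.045")

```text
clock: 22.95
position: [0.617, 0.2309, 0.0603]
tool_rot: [-3.141, -0.001, 2.075]
force: [0.4, 1.4, 1.8]
grip_width: 0.0451
finger_force: 0.8
```

```bash
python3 go.py .6175 .231 .061 114
```

```text
t 22.95 pos [0.617  0.2309 0.0603] rot [-180.    -0.   118.9] q7 0.2 F [0.4 1.4 1.8] M [ 0.34 -0.19  0.07]
shift [-0.0001  0.0005 -0.0007] turn [-0.  -0.   4.9]
```

>>> send_rows(plan="0 0 0 0 0 1 0.045;0 0 0 0 0 2 0.045;0 0 0 0 0 2 0.045")

```text
clock: 23.2
position: [0.617, 0.2308, 0.0603]
tool_rot: [-3.141, -0.001, 2.04]
force: [1.0, 1.7, 1.4]
grip_width: 0.0452
finger_force: 0.8
```

```bash
python3 go.py .6175 .231 .061 114
```

```text
t 23.2 pos [0.617  0.2308 0.0603] rot [-180.    -0.   116.9] q7 0.17 F [1.  1.7 1.4] M [ 0.36 -0.24  0.  ]
shift [-0.0001  0.0005 -0.0007] turn [-0.  -0.   2.9]
```

>>> send_rows(plan="0 0 0 0 0 1 0.045;0 0 0 0 0 2 0.045;0 0 0 0 0 2 0.045")

```text
clock: 23.45
position: [0.617, 0.2308, 0.0603]
tool_rot: [-3.141, -0.001, 2.005]
force: [0.9, 1.5, 0.5]
grip_width: 0.0449
finger_force: 0.9
```

```bash
python3 go.py .6175 .231 .061 114
```

```text
t 23.45 pos [0.617  0.2308 0.0603] rot [-180.    -0.   114.9] q7 0.14 F [0.9 1.5 0.5] M [ 0.27 -0.17  0.02]
shift [-0.0001  0.0005 -0.0007] turn [-0.  -0.   0.9]
```

Still turning freely, so I continue in small steps until the force rises at the stop.

>>> send_rows(plan="0 0 0 0 0 1 0.045;0 0 0 0 0 2 0.045;0 0 0 0 0 2 0.045")

```text
clock: 23.7
position: [0.617, 0.2311, 0.0603]
tool_rot: [-3.141, -0.001, 1.97]
force: [0.3, 2.5, 0.1]
grip_width: 0.0449
finger_force: 1.5
```

```bash
python3 go.py .6175 .231 .061 114
```

```text
t 23.7 pos [0.617  0.2311 0.0603] rot [-180.    -0.   112.9] q7 0.12 F [0.3 2.5 0.1] M [ 0.55 -0.22  0.04]
shift [-0.0003  0.0004 -0.0007] turn [-0.  -0.  -1.1]
```

>>> send_rows(plan="0 0 0 0 0 1 0.045;0 0 0 0 0 1.5 0.045;0 0 0 0 0 1.5 0.045")

```text
clock: 23.95
position: [0.617, 0.2312, 0.0603]
tool_rot: [-3.141, -0.001, 1.945]
force: [1.8, 4.3, 0.1]
grip_width: 0.0451
finger_force: 6.4
```

```bash
python3 go.py .6175 .231 .061 114
```

```text
t 23.95 pos [0.617  0.2312 0.0603] rot [-180.    -0.   111.4] q7 0.1 F [1.8 4.3 0.1] M [ 1.03 -0.31  0.34]
shift [-0.0004  0.0004 -0.0007] turn [-0.  -0.  -2.6]
```

At the stop: Mz jumped to 0.34 N·m and finger force to 6.4 N, at the predicted angle. I back off and lift clear.

>>> send_rows(plan="0 0 0 0 0 -4 0.045;0 0 0 0 0 -9 0.045;0 0 -0.015 0 0 -9 0.045;0 0 -0.04 0 0 -9 0.045;0 0 -0.08 0 0 -9 0.045;0 0 -0.12 0 0 -9 0.045;0.03 0 -0.16 0 0 -9 0.045;0.06 0 -0.18 0 0 -9 0.045;0.1 0 -0.18 0 0 -9 0.045;0.14 0 -0.18 0 0 -9 0.045")

```text
clock: 24.78
position: [0.566, 0.3617, 0.2425]
tool_rot: [3.14, -0.0, 2.101]
force: [0.1, -0.3, -1.1]
grip_width: 0.045
finger_force: 0.0
```

>>> send_rows(plan="0.04 0 0 0 0 0 0.045;0.08 0 0 0 0 0 0.045;0.12 0 0 0 0 0 0.045;0.12 0 0 0 0 0 0.045;0.12 0 0 0 0 0 0.045")

```text
clock: 25.2
position: [0.5032, 0.4661, 0.2398]
tool_rot: [-3.14, -0.001, 2.106]
force: [0.1, -1.2, -0.2]
grip_width: 0.0451
finger_force: 0.0
```

```bash
python3 go.py .6175 .231 .061 114
python3 - <<'E'
from h import *
t=imaging.grab_frame("top");s=imaging.grab_frame("side")
a=crop(t,222,152,60,75,7);b=crop(s,240,225,75,75,5)
cv2.imwrite("pics/c9.png",np.hstack([a,cv2.copyMakeBorder(b,0,150,0,0,cv2.BORDER_CONSTANT)]))
E
```

```text
t 25.2 pos [0.5032 0.4661 0.2398] rot [-179.9   -0.   120.7] q7 -0.2 F [ 0.1 -1.2 -0.2] M [-0.04 -0.02  0.01]
shift [-0.2606 -0.0213  0.1787] turn [-0.1 -0.   6.7]
```

View pics/c9.png

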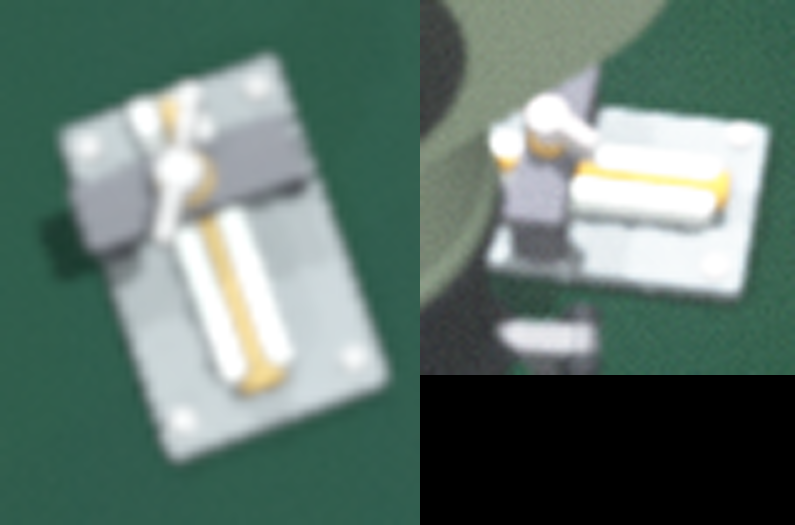

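The flange sits against the block at top-crop (262,380). The wings run (165,238)–(190,90), about -10° in the world frame against -10.6° expected at the stop, and the arm is clear.

```bash
python3 -c "
from workcell import bot
print(bot.job_done())"
```

```text
the job is handed in; nothing more can be done
None
```

The stem is pushed in with its flange against the groove block, the wing screw is turned clockwise to its stop, the arm is clear of everything, and the job is handed in (25 s used; the judge's result was not shown).

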